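Take the shackle out of the laser-shutter combination lock

ROBOT

A 6-joint arm with a two-finger parallel gripper is mounted at the origin on the work surface. World frame = base frame: x ahead of the robot, y to its left, z up, the work surface at z = 0. Lengths are in mm, angles in rad, forces in N, time in s.
With the tool pointing down it reaches from about 375 to 925 mm from the base axis. Payload 5.7 kg.
Tool frame: the origin (TCP) lies at the very end of the fingers, on their centre line; the grasp point (between the pads) lies bot.hold_point_z behind it (bot.hold_point_z is the distance from the TCP to the grasp point, in mm); z points along the fingers, y is the direction in which the jaws open and shut (so a half turn about z gives the same grasp; the last joint's range is limited). The gripper opens to 85 mm and grips with 20 to 120 N. Pads are 22 mm wide; open, the fingers measure 114 mm over their backs; the gripper's body (76 mm by 85 mm) begins 54 mm behind the grasp point. The pads swing forward as they close: fully open they stand 13 mm farther back than shut.
Start: joints at [1.139, 0.359, 1.51, -0, 1.272, -0.115], TCP at [186.909, 570.113, 231.267] pointing down, gripper open.
Joint ranges: [-2.97, 2.97], [-1.01, 2.36], [0.21, 2.38], [-0.96, 4.11], [0.2, 2.71], [-2.98, 2.98]. Speed limits (rad/s): [2.39, 2.39, 3.14, 3.14, 3.14, 3.14].

INTERFACE

Orientations are given as a unit quaternion [x, y, z, w].
In Python, from cell import telemetry, viewer, workorder, bot gives the robot as it stands. The module is installed in compiled form; this text tells all that it offers.
- The arm moves only by the shell command python3 -m handwheel 'ROWS' [OPENING] [FORCE]. ROWS is JSON, a list of rows, each an object of numbers: "tx", "ty", "tz": the shift along the tool's x, y, z in units of 0.25 m (1.0 is 0.25 m); "twist": the turn about the tool's z in units of 30 degrees (1.0 is 30 degrees). In form: [{"tx": .., "ty": .., "tz": .., "twist": ..}, ...]. A call has 1 to 10 rows; each row is the pose to reach, as a shift and turn from the pose measured when the call began, along the tool's axes at that moment; what a row does not reach only later rows make up. A row lasts 1/8 s, in which the tool goes at most 62.5 mm and 10.7 degrees, less where a joint would pass 70% of its speed; a pose out of reach is approached as far as the arm can. A call with a number of a shift or a turn outside -1 to 1 is refused whole. A call with a gripper value outside its range is refused whole. OPENING is the opening, from 0 (shut) to 1 (fully open), set as the call begins (- or left out, the last holds). The fingers move at their own pace and stop on an object; FORCE is the grip in N (left out, the last holds). Time passes only in rows, so rows that repeat a pose let the fingers close. It gives the time, the measured TCP pose, the force and the opening at its end, in the units of the state.
- telemetry.get_obs(): the state, without advancing time (a new reading comes with each control period).
- viewer.snapshot(name): name is "scene" or "top" or "wrist"; returns the picture (400x640x3 uint8, red, green, blue); there is no depth.
- viewer.camera_info(name): a dict with "K" (3x3 intrinsics, pixels), "dist" ([k1, k2, p1, p2, k3] as OpenCV has them; the pictures are not rectified), "R" (3x3) and "t" (3): a world point X has camera coordinates R X + t. Camera axes: x right, y down, z forward; pixel columns grow to the right and rows downward; lengths in mm; the calibration is good to about 2 mm. A picture is of the moment at which its call begins: read the wrist's pose just before it. camera_info takes no time and is no camera call; for the wrist camera it gives the pose at the moment of the call.
- workorder.job_done(): hands the job in, once; it reports no verdict.
The state is a dict: "time_s": time; "joint_pos": joint angles; "qd": joint speeds; "joint_torque": joint torques, N m; "tcp_pos": TCP position; "eef_rot": TCP orientation; "force": force on the tool from outside, world axes, zero at the start; "ft_torque": the same for the moment, N m; "grip_width": finger opening in mm.
Only numpy, scipy, OpenCV 4.12 (cv2) and the standard library are available. Lean on these libraries where they do the work, as an engineer would, in place of code of your own. Each camera call takes 0.05 s, during which the arm holds its last target.

TASK

The shutter of this probe station's laser is locked out. First loosen the black clamp knob on the yellow keeper (counter-clockwise, a good quarter turn) and slide the keeper all the way back along its rail so that its tongue no longer covers the steel shackle; then turn the combination dial click by click until its white pointer rests on the green mark. Finally pull the shackle straight up out of the lock and present it: finish while still gripping it, held still and upright at least 10 cm higher than it sat, touching nothing else, with the keeper left back, the dial left on green and the loose things nearby left where they are.

Things in the scene. Friction and masses are not known exactly. Their poses are not given: they have to be found in the camera images.
- lockbox: Fixed black box, 146 mm (x) by 355 mm (y, from -165 to +190), 40 mm high, at varying place and yaw. Origin: on the table under the middle of the shackle; x points away from the robot at yaw 0, y along the box, z up. On top, from -y to +y: the dial (axis at y = -90), the shackle (y = 0, over a flat red strap 5 mm high), the yellow keeper on its rail (knob axis at y = +85 when home).
- clamp_grip (a point): Middle of the clamp knob's grip, on its vertical axis, 110 mm above the table. The grip is an upright black bar, 44 mm long along this point's x, 11 mm thick along y (pinch it across this), from 90 to 118 mm above the table, on a round collar 34 mm across atop the yellow keeper. The point turns with the knob and rides on the keeper.
- tongue_tip (a point): Top of the tip of the keeper's tongue, 84 mm above the table; it moves with the keeper. The tongue is 16 mm wide, 5 mm thick, and reaches from the keeper (a yellow block 46 by 46 mm, top 84 mm above the table) towards -y over half of the shackle's bar when home.
- clamp_knob (a joint): Clamp knob angle, rad, counter-clockwise from above positive; 0 = tight (bar along the box's x), end stop at 1.57. Above about 1.25 the keeper is free to slide; nearer tight a screw catches it. Little friction (0.05 N m). It can be turned and then used as the handle to slide the keeper, in one grip.
- keeper (a joint): How far the keeper has slid, m: 0 = over the shackle, 0.065 = all the way back (end stop), moving along the box's +y. Friction about 1 N; stays where it is left.
- dial_grip (a point): Middle of the dial's grip, on its vertical axis, 70 mm above the table. The grip is an upright black bar, 44 mm long along this point's x (white pointer end to +x), 11 mm thick along y (pinch it across this), from 50 to 78 mm above the table, on an aluminium disc 54 mm across whose top is 50 mm above the table. The point turns with the dial.
- dial (a joint): Dial angle, rad, counter-clockwise from above positive. 0 = pointer on the green mark (along the box's +x), the only place where the shackle comes free (within about 0.1). A spring click (about 0.07 N m) pulls it to each multiple of 0.35 from -0.35 to 1.75, marked by white dots. End stops at -0.5 and 1.75. It starts two to four clicks counter-clockwise of green.
- green_mark (a point): The green dot, 10 mm across, on top of the black box, 36 mm from the dial's axis along the box's +x; 41 mm above the table.
- shackle_bar (a point): Middle of the crossbar of the steel shackle, a loose upside-down U of 10 mm bar, 0.1 to 0.2 kg. The crossbar lies along this point's y (the box's y at the start), 54 mm long overall, centre 72 mm above the table at the start, 32 mm above the box's top; z is up. Two legs, 44 mm apart, reach 66 mm below this point into holes 11.6 mm wide; after a straight lift of 35 mm they are out.
- objective_mid (a point): Bystander: brass microscope objective standing on the table, 32 mm across, 42 mm high; point at half height.
- case_mid (a point): Bystander: flat blue needle case, 55 by 85 by 18 mm; its centre.
- driver_grip (a point): Bystander: screwdriver with a green handle lying on the table, 150 mm long; point on its handle.
There are look-alikes about, which are no part of the job. Of the things shaped like the part that bears shackle_bar, the bare steel one is meant.

How it is judged:
By the outcome, as a careful person would: the job done as asked, in the order asked, and still so for the second after the job is handed in, while the arm keeps its last pose, push and grip.
It also fails if it takes over 58 s, if anything falls off the work surface, if the arm or the gripper's body presses on something with over 40 N, if the wrist force passes 120 N, or if a joint passes its speed limit or range.

## Working session

There is one attempt and no reset: what is moved stays moved. The work goes in short steps, Python scripts to look and compute and a shell command to move; the robot and the scene stay as the last step left them, time stands still between calls to the robot, and variables do not carry over. Pictures are saved under pics/ and viewed, and the job is handed in when it is done.

```bash
mkdir -p pics; python3 - <<'E'
from cell import telemetry, viewer, workorder, bot
import cv2
print(telemetry.get_obs(), bot.hold_point_z)
for n in ("scene","top","wrist"):
    c=viewer.camera_info(n); print(n,c)
    cv2.imwrite(f"pics/{n}0.png",viewer.snapshot(n)[:,:,::-1])
E
```

```text
{'time_s': 0.0, 'joint_pos': array([ 1.13892308e+00,  3.59509966e-01,  1.51143516e+00,  2.22795207e-05,
        1.27254300e+00, -1.15109882e-01]), 'qd': array([-0.0012785 ,  0.00087783, -0.00023411, -0.00025445,  0.00015008,
       -0.00010378]), 'joint_torque': array([-5.85497710e-04, -5.27630925e+01, -2.78620219e+01, -4.96330849e-04,
        1.33269344e-02, -2.23553178e-05]), 'tcp_pos': array([186.60772027, 569.51133407, 230.44962606]), 'eef_rot': array([ 1.57723521e-01,  9.87482857e-01, -9.09633565e-04, -2.66226869e-04]), 'force': array([ 0.41377733, -0.25097085,  0.35368598]), 'ft_torque': array([-6.79340473e-03, -5.82973852e-05, -6.44799183e-02]), 'grip_width': 85.56785470729872} 18.700000000000003
scene {'K': array([[482.77466596,   0.        , 317.47968031],
       [  0.        , 482.77466596, 198.07841433],
       [  0.        ,   0.        ,   1.        ]]), 'dist': array([0.0180879, 0.       , 0.       , 0.       , 0.       ]), 'R': array([[ 0.52756029,  0.84945624, -0.0102095 ],
       [ 0.59978226, -0.38095581, -0.70365752],
       [-0.60161564,  0.36509829, -0.71046594]]
[... 274 characters left out ...]
     ,  0.        ,  0.        ]), 'R': array([[ 0.01393209, -0.99980847,  0.0137446 ],
       [-0.98884243, -0.01581557, -0.14812329],
       [ 0.1483123 , -0.01152758, -0.98887339]]), 't': array([-78.52738957, 641.23169328, 841.13515803])}
wrist {'K': array([[292.80712213,   0.        , 320.61534492],
       [  0.        , 292.80712213, 199.24927073],
       [  0.        ,   0.        ,   1.        ]]), 'dist': array([-0.05594734,  0.        ,  0.        ,  0.        ,  0.        ]), 'R': array([[ 0.31136205,  0.95029017, -0.0015054 ],
       [ 0.90028334, -0.29446948,  0.32058951],
       [ 0.30420976, -0.1011747 , -0.94721703]]), 't': array([-598.97592047,  -41.34331519,  379.35251321])}
```

View pics/scene0.png

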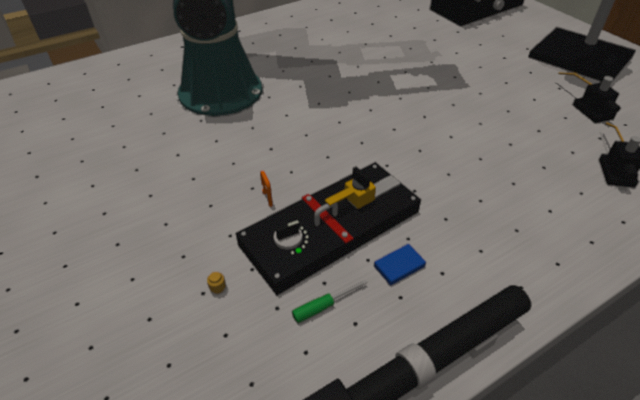

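View pics/top0.png

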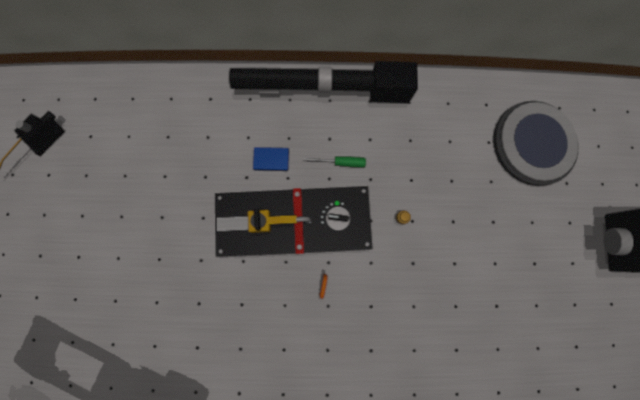

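View pics/wrist0.png

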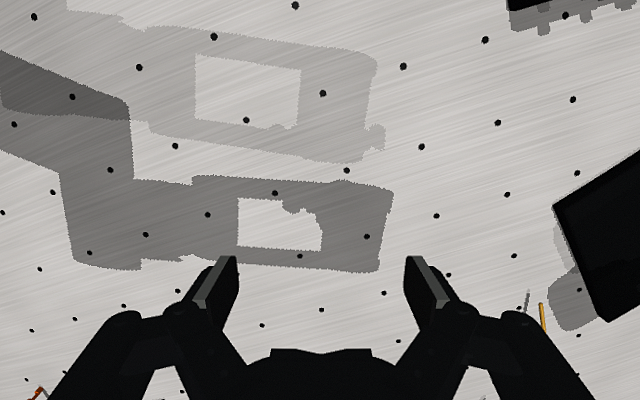

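Top view: box at cols 216–371, rows 187–255. The knob is near (259,220), the dial near (338,218), the green dot near (337,203) and the red strap near x=298. The orange thing at (323,285) is a look-alike or bystander. Next I'll measure.

```bash
cat > h.py <<'E'
import numpy as np, cv2
from cell import telemetry, viewer, bot
def ray(n,px,ci=None):
    c=ci or viewer.camera_info(n)
    u=cv2.undistortPoints(np.array([[px]],float),c["K"],c["dist"])[0,0]
    R=c["R"];o=-R.T@c["t"];d=R.T@np.array([u[0],u[1],1]);return o,d/np.linalg.norm(d)
def plane(n,px,z,ci=None):
    o,d=ray(n,px,ci);return o+d*(z-o[2])/d[2]
def proj(n,X,ci=None):
    c=ci or viewer.camera_info(n)
    return cv2.projectPoints(np.array([X],float),cv2.Rodrigues(c["R"])[0],c["t"],c["K"],c["dist"])[0][0,0]
E
python3 - <<'E'
import cv2
a=cv2.imread("pics/top0.png")[175:305,205:385]; cv2.imwrite("pics/topc.png",cv2.resize(a,None,fx=4.4,fy=4.4,interpolation=cv2.INTER_CUBIC))
a=cv2.imread("pics/scene0.png")[150:300,220:430]; cv2.imwrite("pics/scenec.png",cv2.resize(a,None,fx=3.8,fy=3.8,interpolation=cv2.INTER_CUBIC))
E
```

```text
(no output)
```

View pics/topc.png

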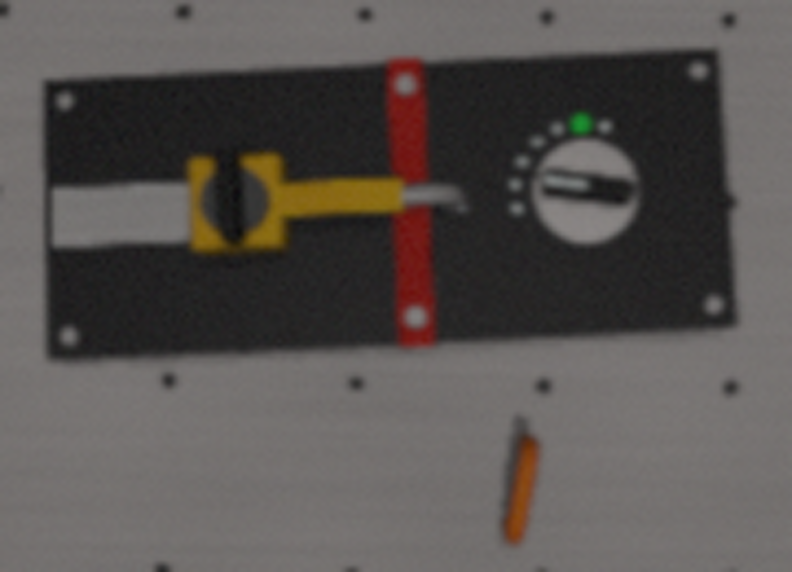

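View pics/scenec.png

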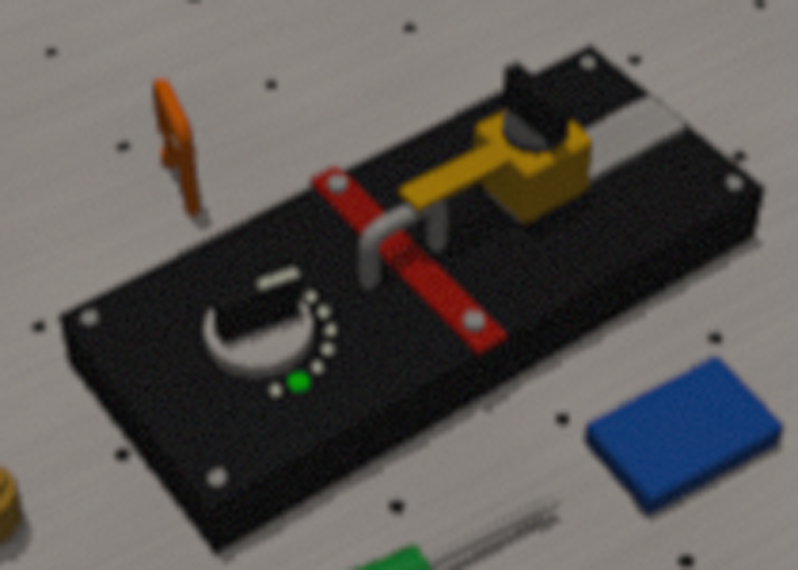

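```bash
python3 - <<'E'
from h import *
t=lambda x,y:(205+(x+.5)/4.4-.5,175+(y+.5)/4.4-.5)
s=lambda x,y:(220+(x+.5)/3.8-.5,150+(y+.5)/3.8-.5)
T=[plane("top",t(*p),41) for p in [(65,100),(68,336),(698,70),(714,304)]]
S=[plane("scene",s(*p),41) for p in [(733,182),(588,62),(217,477),(89,317)]]
print("corners top\n",np.round(T,1),"\nscene\n",np.round(S,1))
for P in(T,S):
    P=np.array(P); yv=(P[0]+P[1]-P[2]-P[3])/2; print("ydir yaw",np.arctan2(-yv[0],yv[1]),np.linalg.norm(yv),"cen",P.mean(0), np.linalg.norm(P[0]-P[1]))
print("green",plane("top",t(582,124),41),plane("scene",s(299,381),41))
print("dial disc",plane("top",t(586,191),50))
print("knob",plane("top",t(233,196),118),"collar",plane("top",t(236,202),90))
print("pointer",plane("top",t(566,182),78),"bar end",plane("top",t(630,191),78),plane("scene",s(278,279),78))
print("red", [plane("top",t(*p),45) for p in[(405,84),(415,317)]],[plane("scene",s(*p),45) for p in[(474,320),(337,183)]])
print("tongue tip",plane("top",t(403,194),84),plane("scene",s(408,198),84))
E
```

```text
corners top
 [[ 642.5  152.6   41. ]
 [ 520.5  145.2   41. ]
 [ 663.7 -177.7   41. ]
 [ 541.9 -185.5   41. ]] 
scene
 [[ 641.5  153.1   41. ]
 [ 520.1  145.5   41. ]
 [ 663.3 -177.3   41. ]
 [ 541.3 -185.2   41. ]]
ydir yaw 0.06436840854376097 331.19901837206754 cen [592.16564782 -16.35273837  41.        ] 122.2676938074234
ydir yaw 0.0650197587536434 331.2132159517591 cen [591.539096   -15.98910815  41.        ] 121.59190909989502
green [ 634.21847008 -117.02326104   41.        ] [ 634.29961451 -115.72777939   41.        ]
dial disc [ 598.36621831 -118.69849691   50.        ]
knob [586.57684781  52.42333949 118.        ] collar [586.29940215  54.69789515  90.        ]
pointer [ 599.89391526 -106.82775233   78.        ] bar end [ 595.88323682 -138.63443425   78.        ] [ 599.96230625 -106.01407613   78.        ]
red [array([653.15334881, -24.7444935 ,  45.        ]), array([533.11397854, -32.33227389,  45.        ])] [array([650.51087279, -22.89574108,  45.        ]), array([530.15038794, -31.00029446,  45.        ])]
tongue tip [592.10579918 -26.41496328  84.        ] [592.29433551 -25.28502143  84.        ]
```

```bash
cat >> h.py <<'E'
from scipy.spatial.transform import Rotation as Ro
B=0.0647; O=np.array([592.6,-28.6]); bx=np.array([np.cos(B),np.sin(B)]); by=np.array([-np.sin(B),np.cos(B)])
def go(xyz,ya):
    """shift/turn in handwheel units to TCP xyz with tool-y at world angle ya"""
    o=telemetry.get_obs(); R=Ro.from_quat(o["eef_rot"]).as_matrix()
    d=R.T@(np.array(xyz)-o["tcp_pos"])
    cur=np.arctan2(R[1,1],R[0,1]); tw=np.degrees((cur-ya))
    print("t",round(o["time_s"],2),"tcp",np.round(o["tcp_pos"],1),"yaw",round(cur,3),"tilt",np.round(R[:,2],3),"j",np.round(o["joint_pos"],2),"F",np.round(o["force"],1),"w",round(o["grip_width"],1))
    print("GO tx %.3f ty %.3f tz %.3f twist %.2f (or %.2f)"%(*(d/250),tw/30,(tw-180*np.sign(tw))/30))
E
python3 - <<'E'
from h import *
print(O+85*by,O-90*by)
go([*(O+85*by),200],B-np.pi/2)
E
```

```text
[587.1043361   56.22215323] [ 598.41893825 -118.41169165]
t 0.15 tcp [186.7 569.7 230.6] yaw 1.254 tilt [-0.001 -0.001 -1.   ] j [ 1.14  0.36  1.51  0.    1.27 -0.12] F [ 1.3  0.1 -0.3] w 85.5
GO tx -2.162 ty -1.452 tz 0.124 twist 5.27 (or -0.73)
```

```bash
python3 -m handwheel '[{"tx":-0.2,"ty":-0.13,"twist":0.33},{"tx":-0.4,"ty":-0.27,"twist":0.66},{"tx":-0.6,"ty":-0.4,"twist":1},{"tx":-0.8,"ty":-0.53,"twist":1},{"tx":-0.9,"ty":-0.6,"twist":1}]' 0.6 40
python3 -c "
from h import *
go([*(O+85*by),200],B-np.pi/2)"
```

```text
t 0.15 tcp [186.7 569.7 230.6] yaw 1.254 tilt [-0.001 -0.001 -1.   ] j [ 1.14  0.36  1.51  0.    1.27 -0.12] F [ 1.3  0.1 -0.3] w 85.5
GO tx -2.162 ty -1.452 tz 0.124 twist 5.27 (or -0.73)$[0]: bad value
```

```bash
python3 -m handwheel '[{"tx":-0.2,"ty":-0.13,"tz":0,"twist":0.33},{"tx":-0.4,"ty":-0.27,"tz":0,"twist":0.66},{"tx":-0.6,"ty":-0.4,"tz":0,"twist":1},{"tx":-0.8,"ty":-0.53,"tz":0,"twist":1},{"tx":-0.9,"ty":-0.6,"tz":0,"twist":1}]' 0.6 40
python3 -c "
from h import *
go([*(O+85*by),200],B-np.pi/2)"
```

```text
time_s: 0.78
tcp_pos: [355.1, 354.7, 230.7]
eef_rot: [0.409, 0.913, -0.001, 0.0]
force: [-0.6, 0.8, -0.2]
grip_width: 51.0
t 0.78 tcp [355.1 354.7 230.7] yaw 0.728 tilt [-0.001 -0.002 -1.   ] j [ 0.65  0.22  1.72 -0.    1.21 -0.08] F [-0.6  0.8 -0.2] w 51.0
GO tx -1.509 ty -0.102 tz 0.125 twist 4.27 (or -1.73)
```

```bash
python3 -m handwheel '[{"tx":-0.25,"ty":-0.02,"tz":0,"twist":0.33},{"tx":-0.5,"ty":-0.03,"tz":0,"twist":0.66},{"tx":-0.75,"ty":-0.05,"tz":0,"twist":1},{"tx":-0.9,"ty":-0.06,"tz":0,"twist":1},{"tx":-0.9,"ty":-0.06,"tz":0,"twist":1}]' 0.6 40
python3 -c "
from h import *
go([*(O+85*by),200],B-np.pi/2)"
```

```text
time_s: 1.4
tcp_pos: [495.4, 174.5, 230.8]
eef_rot: [0.633, 0.774, -0.001, 0.001]
force: [-0.6, 0.6, 0.5]
grip_width: 51.4
t 1.4 tcp [495.4 174.5 230.8] yaw 0.201 tilt [-0.    -0.003 -1.   ] j [ 0.21  0.25  1.67 -0.    1.22  0.01] F [-0.6  0.6  0.5] w 51.4
GO tx -0.536 ty 0.265 tz 0.124 twist 3.26 (or -2.74)
```

```bash
python3 -m handwheel '[{"tx":-0.2,"ty":0.1,"tz":0,"twist":0.33},{"tx":-0.4,"ty":0.2,"tz":0,"twist":0.66},{"tx":-0.536,"ty":0.265,"tz":0,"twist":1},{"tx":-0.536,"ty":0.265,"tz":0,"twist":1}]' 0.6 40
python3 -m handwheel '[{"tx":0,"ty":0,"tz":0,"twist":0.33},{"tx":0,"ty":0,"tz":0,"twist":0.66},{"tx":0,"ty":0,"tz":0,"twist":1},{"tx":0,"ty":0,"tz":0,"twist":1}]' 0.6 40
python3 -m handwheel '[{"tx":0,"ty":0,"tz":0,"twist":0.33},{"tx":0,"ty":0,"tz":0,"twist":0.66},{"tx":0,"ty":0,"tz":0,"twist":1},{"tx":0,"ty":0,"tz":0,"twist":1}]' 0.6 40
python3 -c "
from h import *
go([*(O+85*by),200],B-np.pi/2)
cv2.imwrite('pics/w1.png',viewer.snapshot('wrist')[:,:,::-1])
print(proj('wrist',[*(O+85*by),118]))"
```

```text
time_s: 1.9
tcp_pos: [588.1, 55.3, 230.7]
eef_rot: [0.812, 0.583, -0.001, 0.001]
force: [-0.2, 0.2, 0.4]
grip_width: 51.5
time_s: 2.4
tcp_pos: [586.9, 56.9, 230.5]
eef_rot: [0.935, 0.355, -0.001, 0.001]
force: [0.8, -1.6, 0.1]
grip_width: 51.2
time_s: 2.9
tcp_pos: [586.3, 57.8, 230.5]
eef_rot: [0.995, 0.104, -0.001, 0.001]
force: [-1.0, 0.1, -0.0]
grip_width: 51.0
t 2.9 tcp [586.3  57.8 230.5] yaw -1.362 tilt [-0.002 -0.002 -1.   ] j [-0.02  0.34  1.53 -0.    1.26  1.35] F [-1.   0.1 -0. ] w 51.0
GO tx 0.002 ty 0.007 tz 0.122 twist 0.27 (or -5.73)
[322.07206239 195.26191001]
```

View pics/w1.png

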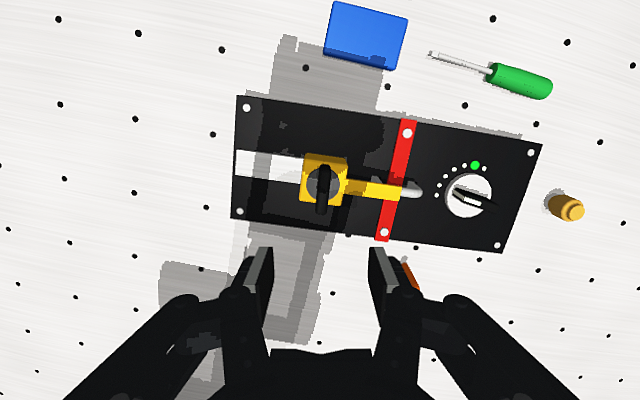

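The wrist view shows the knob bar from (324,165) to (321,213). Its middle agrees with my projected point (322,195) within about 2 mm. Descending.

```bash
python3 -m handwheel '[{"tx":0,"ty":0.007,"tz":0.1,"twist":0.27},{"tx":0.002,"ty":0.007,"tz":0.2,"twist":0.27},{"tx":0.002,"ty":0.007,"tz":0.3,"twist":0.27},{"tx":0.002,"ty":0.007,"tz":0.4,"twist":0.27},{"tx":0.002,"ty":0.007,"tz":0.4,"twist":0.27},{"tx":0.002,"ty":0.007,"tz":0.4,"twist":0.27}]' 0.6 40
python3 -c "
from h import *
go([*(O+85*by),95],B-np.pi/2)
cv2.imwrite('pics/w2.png',viewer.snapshot('wrist')[:,:,::-1])"
```

```text
time_s: 3.7
tcp_pos: [587.6, 56.1, 131.3]
eef_rot: [0.999, 0.035, -0.0, 0.001]
force: [0.4, -0.3, -0.2]
grip_width: 51.2
t 3.7 tcp [587.6  56.1 131.3] yaw -1.5 tilt [-0.001 -0.002 -1.   ] j [-0.02  0.45  1.64 -0.    1.05  1.48] F [ 0.4 -0.3 -0.2] w 51.2
GO tx -0.002 ty -0.001 tz 0.145 twist 0.01 (or -5.99)
```

View pics/w2.png

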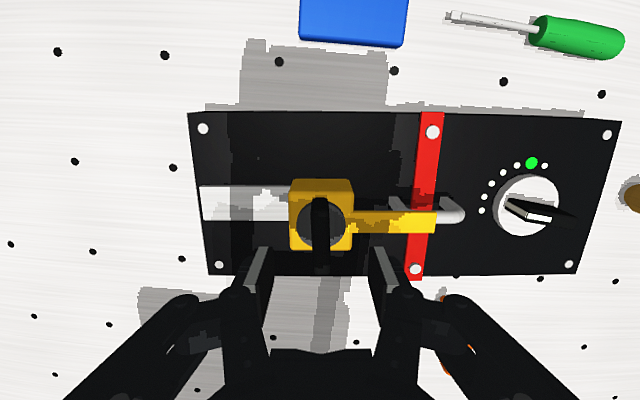

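Centred and aligned, so go down and close.

```bash
python3 -m handwheel '[{"tx":-0.002,"ty":-0.001,"tz":0.07,"twist":0},{"tx":-0.002,"ty":-0.001,"tz":0.145,"twist":0},{"tx":-0.002,"ty":-0.001,"tz":0.145,"twist":0},{"tx":-0.002,"ty":-0.001,"tz":0.145,"twist":0}]' 0.6 40
python3 -m handwheel '[{"tx":0,"ty":0,"tz":0,"twist":0},{"tx":0,"ty":0,"tz":0,"twist":0},{"tx":0,"ty":0,"tz":0,"twist":0},{"tx":0,"ty":0,"tz":0,"twist":0},{"tx":0,"ty":0,"tz":0,"twist":0}]' 0 40
python3 -c "
from h import *
go([*(O+85*by),95],B-np.pi/2)"
```

```text
time_s: 4.25
tcp_pos: [587.7, 56.2, 95.6]
eef_rot: [0.999, 0.035, 0.0, 0.001]
force: [0.1, -0.3, 0.2]
grip_width: 50.9
time_s: 4.88
tcp_pos: [588.2, 56.2, 96.3]
eef_rot: [0.999, 0.035, 0.001, 0.001]
force: [-0.0, 0.7, 6.1]
grip_width: 10.1
t 4.88 tcp [588.2  56.2  96.3] yaw -1.5 tilt [ 0.002 -0.002 -1.   ] j [-0.02  0.49  1.67 -0.    0.97  1.48] F [-0.   0.7  6.1] w 10.1
GO tx -0.004 ty -0.001 tz 0.005 twist 0.01 (or -5.99)
```

```bash
python3 -m handwheel '[{"tx":-0.003,"ty":0,"tz":-0.004,"twist":-0.25},{"tx":-0.003,"ty":0,"tz":-0.004,"twist":-0.5},{"tx":-0.003,"ty":0,"tz":-0.004,"twist":-0.75},{"tx":-0.003,"ty":0,"tz":-0.004,"twist":-1},{"tx":-0.003,"ty":0,"tz":-0.004,"twist":-1}]'
python3 -c "
from h import *
go([*(O+85*by),96],B-0.06)"
```

```text
time_s: 5.5
tcp_pos: [588.1, 56.0, 96.5]
eef_rot: [0.956, 0.292, 0.001, 0.001]
force: [5.7, -0.1, -10.8]
grip_width: 10.3
t 5.5 tcp [588.1  56.   96.5] yaw -0.978 tilt [ 0.003 -0.002 -1.   ] j [-0.02  0.49  1.67 -0.    0.97  0.96] F [  5.7  -0.1 -10.8] w 10.3
GO tx -0.003 ty -0.003 tz 0.002 twist -1.88 (or 4.12)
```

```bash
python3 -m handwheel '[{"tx":-0.002,"ty":-0.001,"tz":0.001,"twist":-0.25},{"tx":-0.002,"ty":-0.001,"tz":0.001,"twist":-0.5},{"tx":-0.002,"ty":-0.001,"tz":0.001,"twist":-0.75},{"tx":-0.002,"ty":-0.001,"tz":0.001,"twist":-0.94},{"tx":-0.002,"ty":-0.001,"tz":0.001,"twist":-0.94}]'
python3 -m handwheel '[{"tx":-0.001,"ty":-0.001,"tz":0,"twist":-0.25},{"tx":-0.001,"ty":-0.001,"tz":0,"twist":-0.5},{"tx":-0.001,"ty":-0.001,"tz":0,"twist":-0.75},{"tx":-0.001,"ty":-0.001,"tz":0,"twist":-0.95},{"tx":-0.001,"ty":-0.001,"tz":0,"twist":-0.95}]'
python3 -c "
from h import *
go([*(O+85*by),96],B-0.04)
go([*(O+(85+65)*by),96],B-0.04)
cv2.imwrite('pics/w3.png',viewer.snapshot('wrist')[:,:,::-1])"
```

```text
time_s: 6.12
tcp_pos: [588.3, 55.8, 96.4]
eef_rot: [0.857, 0.515, 0.001, 0.002]
force: [3.3, -0.9, -3.1]
grip_width: 10.5
time_s: 6.75
tcp_pos: [588.5, 55.8, 96.4]
eef_rot: [0.705, 0.709, 0.001, 0.002]
force: [5.8, -0.1, -4.4]
grip_width: 10.2
t 6.75 tcp [588.5  55.8  96.4] yaw 0.005 tilt [ 0.005 -0.002 -1.   ] j [-0.02  0.49  1.67 -0.    0.97 -0.02] F [ 5.8 -0.1 -4.4] w 10.2
GO tx 0.002 ty -0.005 tz 0.001 twist -0.04 (or 5.96)
t 6.75 tcp [588.5  55.8  96.4] yaw 0.005 tilt [ 0.005 -0.002 -1.   ] j [-0.02  0.49  1.67 -0.    0.97 -0.02] F [ 5.8 -0.1 -4.4] w 10.2
GO tx 0.261 ty -0.021 tz 0.001 twist -0.04 (or 5.96)
```

View pics/w3.png

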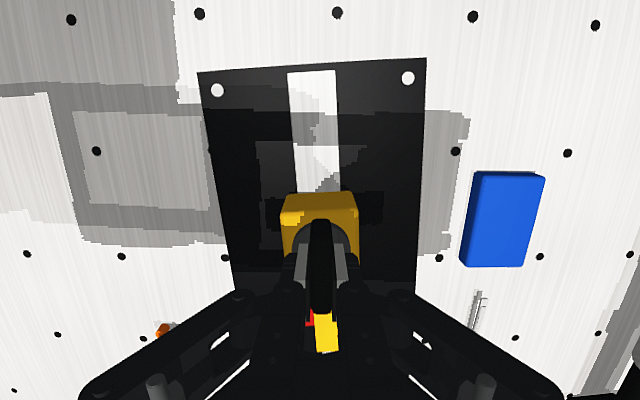

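```bash
python3 -m handwheel '[{"tx":0.05,"ty":-0.004,"tz":0,"twist":-0.02},{"tx":0.1,"ty":-0.007,"tz":0,"twist":-0.02},{"tx":0.15,"ty":-0.01,"tz":0,"twist":-0.02},{"tx":0.2,"ty":-0.013,"tz":0,"twist":-0.02},{"tx":0.25,"ty":-0.016,"tz":0,"twist":-0.02},{"tx":0.27,"ty":-0.018,"tz":0,"twist":-0.02},{"tx":0.275,"ty":-0.018,"tz":0,"twist":-0.02},{"tx":0.275,"ty":-0.018,"tz":0,"twist":-0.02}]'
python3 -c "
from h import *
go([*(O+(85+65)*by),96],B-0.04)
cv2.imwrite('pics/w4.png',viewer.snapshot('wrist')[:,:,::-1])
cv2.imwrite('pics/t4.png',cv2.resize(viewer.snapshot('top')[175:305,205:385,::-1],None,fx=4.4,fy=4.4))"
```

```text
time_s: 7.8
tcp_pos: [584.3, 121.1, 96.4]
eef_rot: [0.701, 0.713, -0.001, 0.005]
force: [6.2, -17.2, -3.6]
grip_width: 10.4
t 7.8 tcp [584.3 121.1  96.4] yaw 0.016 tilt [ 0.006 -0.009 -1.   ] j [ 0.09  0.5   1.66 -0.01  0.98  0.08] F [  6.2 -17.2  -3.6] w 10.4
GO tx -0.000 ty -0.006 tz 0.002 twist -0.02 (or 5.98)
```

View pics/w4.png

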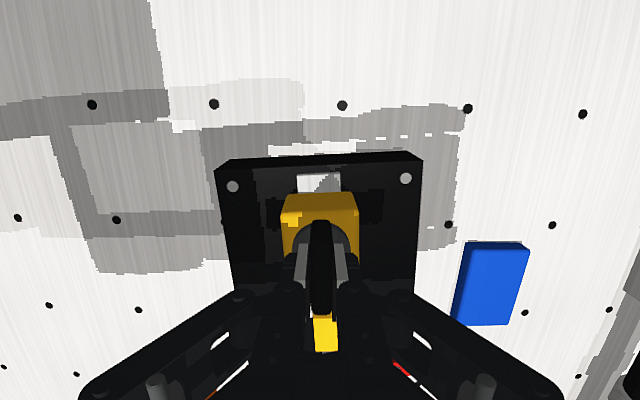

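View pics/t4.png

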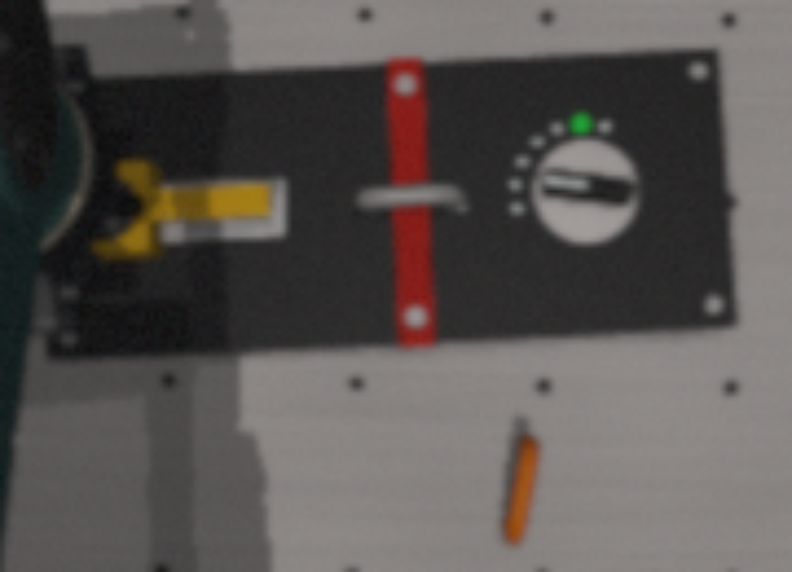

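```bash
python3 -m handwheel '[{"tx":0,"ty":0,"tz":0,"twist":0},{"tx":0,"ty":0,"tz":0,"twist":0}]'
python3 -m handwheel '[{"tx":0,"ty":0,"tz":0,"twist":0},{"tx":0,"ty":0,"tz":0,"twist":0},{"tx":0,"ty":0,"tz":0,"twist":0},{"tx":0,"ty":0,"tz":-0.1,"twist":0},{"tx":0,"ty":0,"tz":-0.2,"twist":0},{"tx":0,"ty":0,"tz":-0.25,"twist":0},{"tx":0,"ty":0,"tz":-0.25,"twist":0}]' 0.4
python3 -c "
from h import *
go([*(O-90*by),145],B+1.4-np.pi/2)"
```

```text
time_s: 8.15
tcp_pos: [584.3, 120.6, 96.4]
eef_rot: [0.701, 0.713, -0.001, 0.006]
force: [4.1, -5.4, -3.9]
grip_width: 10.1
time_s: 9.02
tcp_pos: [584.4, 121.4, 159.6]
eef_rot: [0.701, 0.713, -0.001, 0.006]
force: [0.3, 0.3, -0.4]
grip_width: 34.0
t 9.03 tcp [584.4 121.4 159.6] yaw 0.016 tilt [ 0.008 -0.01  -1.   ] j [ 0.1   0.42  1.6  -0.01  1.11  0.09] F [ 0.3  0.3 -0.4] w 34.0
GO tx -0.960 ty 0.040 tz 0.068 twist 0.23 (or -5.77)
```

```bash
python3 -m handwheel '[{"tx":-0.2,"ty":0.008,"tz":0,"twist":0.1},{"tx":-0.4,"ty":0.016,"tz":0,"twist":0.2},{"tx":-0.6,"ty":0.024,"tz":0,"twist":0.23},{"tx":-0.8,"ty":0.032,"tz":0.03,"twist":0.23},{"tx":-0.96,"ty":0.04,"tz":0.07,"twist":0.23},{"tx":-0.96,"ty":0.04,"tz":0.07,"twist":0.23},{"tx":-0.96,"ty":0.04,"tz":0.07,"twist":0.23}]'
python3 -c "
from h import *
go([*(O-90*by),57],B+1.4-np.pi/2)
cv2.imwrite('pics/w5.png',viewer.snapshot('wrist')[:,:,::-1])
cv2.imwrite('pics/s5.png',cv2.resize(viewer.snapshot('scene')[150:300,220:430,::-1],None,fx=3.8,fy=3.8))"
```

```text
time_s: 9.9
tcp_pos: [597.5, -118.0, 143.6]
eef_rot: [0.743, 0.669, -0.001, 0.005]
force: [-1.1, 0.7, 0.5]
grip_width: 34.1
t 9.9 tcp [ 597.5 -118.   143.6] yaw -0.105 tilt [ 0.006 -0.009 -1.   ] j [-0.3   0.46  1.59 -0.01  1.08 -0.2 ] F [-1.1  0.7  0.5] w 34.1
GO tx 0.001 ty 0.001 tz 0.346 twist 0.00 (or -6.00)
```

View pics/w5.png

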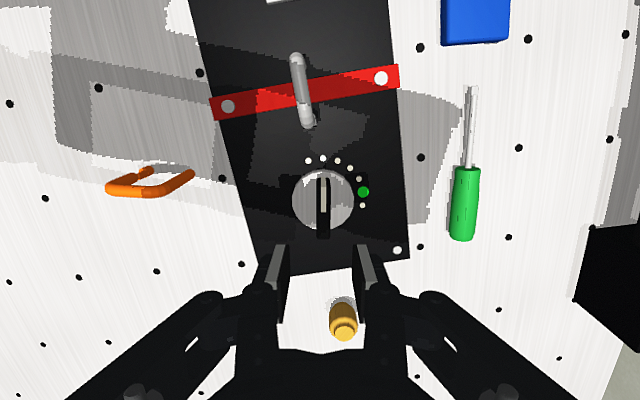

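View pics/s5.png

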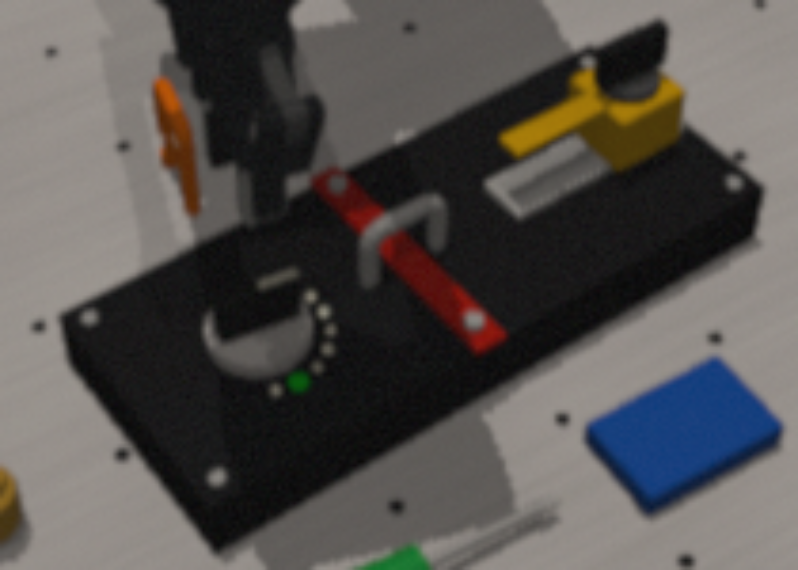

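Aligned: the dial bar is vertical at x≈323 with the pointer at the 4th dot, and the keeper is back with its knob along the rail. Going down and gripping.

```bash
python3 -m handwheel '[{"tx":0.001,"ty":0.001,"tz":0.1,"twist":0},{"tx":0.001,"ty":0.001,"tz":0.2,"twist":0},{"tx":0.001,"ty":0.001,"tz":0.28,"twist":0},{"tx":0.001,"ty":0.001,"tz":0.34,"twist":0},{"tx":0.001,"ty":0.001,"tz":0.34,"twist":0},{"tx":0.001,"ty":0.001,"tz":0.34,"twist":0}]'
python3 -c "
from h import *
go([*(O-90*by),57],B+1.4-np.pi/2)"
python3 -m handwheel '[{"tx":0,"ty":0,"tz":0,"twist":0},{"tx":0,"ty":0,"tz":0,"twist":0},{"tx":0,"ty":0,"tz":0,"twist":0},{"tx":0,"ty":0,"tz":0,"twist":0}]' 0 40
python3 -c "
from h import *
go([*(O-90*by),58],B-np.pi/2)"
```

```text
time_s: 10.75
tcp_pos: [599.4, -117.7, 59.9]
eef_rot: [0.743, 0.67, -0.0, 0.006]
force: [0.4, -0.6, 0.5]
grip_width: 34.2
t 10.75 tcp [ 599.4 -117.7   59.9] yaw -0.103 tilt [ 0.008 -0.009 -1.   ] j [-0.3   0.56  1.66 -0.01  0.91 -0.19] F [ 0.4 -0.6  0.5] w 34.2
GO tx -0.003 ty -0.004 tz 0.012 twist 0.01 (or -5.99)
time_s: 11.25
tcp_pos: [599.9, -117.8, 61.0]
eef_rot: [0.743, 0.67, 0.0, 0.007]
force: [-0.9, 0.6, 5.3]
grip_width: 9.9
t 11.25 tcp [ 599.9 -117.8   61. ] yaw -0.103 tilt [ 0.009 -0.01  -1.   ] j [-0.3   0.56  1.66 -0.01  0.91 -0.19] F [-0.9  0.6  5.3] w 9.9
GO tx -0.003 ty -0.006 tz 0.012 twist 2.68 (or -3.32)
```

```bash
python3 -m handwheel '[{"tx":-0.002,"ty":-0.004,"tz":0,"twist":0.22},{"tx":-0.002,"ty":-0.004,"tz":0,"twist":0.45},{"tx":-0.002,"ty":-0.004,"tz":0,"twist":0.67},{"tx":-0.002,"ty":-0.004,"tz":0,"twist":0.9},{"tx":-0.002,"ty":-0.004,"tz":0,"twist":0.9}]'
python3 -m handwheel '[{"tx":0,"ty":0,"tz":0,"twist":0.22},{"tx":0,"ty":0,"tz":0,"twist":0.45},{"tx":0,"ty":0,"tz":0,"twist":0.67},{"tx":0,"ty":0,"tz":0,"twist":0.9},{"tx":0,"ty":0,"tz":0,"twist":0.9}]'
python3 -c "
from h import *
go([*(O-90*by),60],B-np.pi/2)"
```

```text
time_s: 11.88
tcp_pos: [600.1, -118.0, 61.1]
eef_rot: [0.878, 0.478, 0.003, 0.007]
force: [5.2, 2.6, -4.5]
grip_width: 9.7
time_s: 12.5
tcp_pos: [600.5, -118.2, 61.1]
eef_rot: [0.965, 0.261, 0.005, 0.006]
force: [2.9, -0.2, -3.6]
grip_width: 9.9
t 12.5 tcp [ 600.5 -118.2   61.1] yaw -1.042 tilt [ 0.012 -0.01  -1.   ] j [-0.3   0.56  1.66 -0.01  0.91  0.74] F [ 2.9 -0.2 -3.6] w 9.9
GO tx -0.008 ty -0.003 tz 0.004 twist 0.89 (or -5.11)
```

```bash
python3 -m handwheel '[{"tx":-0.003,"ty":-0.001,"tz":0,"twist":0.22},{"tx":-0.003,"ty":-0.001,"tz":0,"twist":0.45},{"tx":-0.003,"ty":-0.001,"tz":0,"twist":0.67},{"tx":-0.003,"ty":-0.001,"tz":0,"twist":0.9},{"tx":-0.003,"ty":-0.001,"tz":0,"twist":0.9},{"tx":-0.003,"ty":-0.001,"tz":0,"twist":0.9}]'
python3 -c "
from h import *
go([*(O-90*by),60],B-np.pi/2)"
```

```text
time_s: 13.25
tcp_pos: [600.5, -118.5, 61.1]
eef_rot: [0.999, 0.032, 0.007, 0.005]
force: [6.5, 0.3, -6.4]
grip_width: 9.5
t 13.25 tcp [ 600.5 -118.5   61.1] yaw -1.508 tilt [ 0.014 -0.01  -1.   ] j [-0.3   0.56  1.66 -0.01  0.91  1.21] F [ 6.5  0.3 -6.4] w 9.5
GO tx -0.008 ty -0.001 tz 0.004 twist -0.00 (or 6.00)
```

```bash
python3 -m handwheel '[{"tx":0,"ty":0,"tz":0,"twist":0},{"tx":0,"ty":0,"tz":0,"twist":0},{"tx":0,"ty":0,"tz":0,"twist":0},{"tx":0,"ty":0,"tz":-0.1,"twist":0},{"tx":0,"ty":0,"tz":-0.25,"twist":0},{"tx":0,"ty":0,"tz":-0.4,"twist":0},{"tx":0,"ty":0,"tz":-0.4,"twist":0},{"tx":0,"ty":0,"tz":-0.4,"twist":0}]' 0.35
python3 -c "
from h import *
go([*O,150],B)
cv2.imwrite('pics/w6.png',viewer.snapshot('wrist')[:,:,::-1])
cv2.imwrite('pics/s6.png',cv2.resize(viewer.snapshot('scene')[150:300,220:430,::-1],None,fx=3.8,fy=3.8))"
```

```text
time_s: 14.25
tcp_pos: [598.6, -117.4, 160.8]
eef_rot: [0.999, 0.032, 0.006, 0.005]
force: [0.3, 0.3, -0.5]
grip_width: 30.0
t 14.25 tcp [ 598.6 -117.4  160.8] yaw -1.507 tilt [ 0.013 -0.01  -1.   ] j [-0.3   0.43  1.58 -0.01  1.11  1.21] F [ 0.3  0.3 -0.5] w 30.0
GO tx -0.002 ty -0.356 tz 0.039 twist -3.00 (or 3.00)
```

View pics/w6.png

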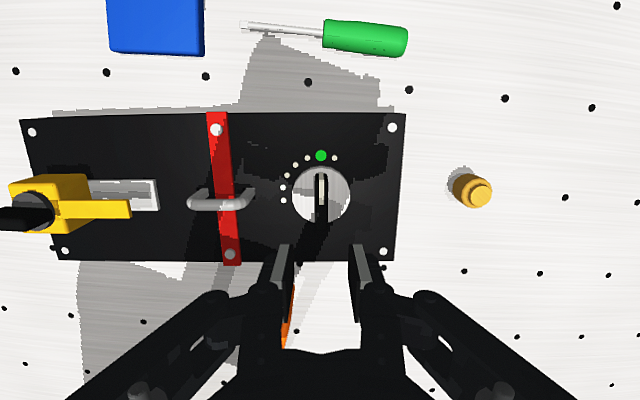

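View pics/s6.png

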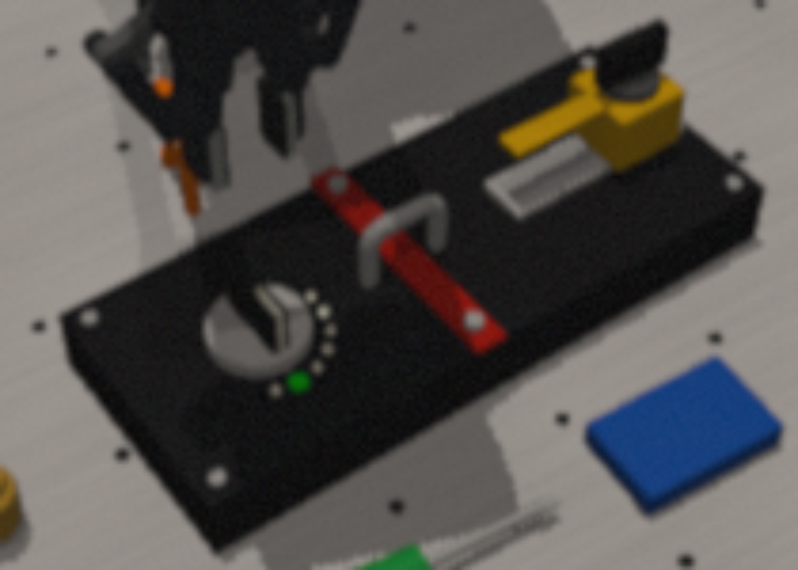

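Pointer at (321,178) rests under the green dot at (320,155). The steel shackle is free of the tongue. Moving over the shackle.

```bash
python3 -m handwheel '[{"tx":0,"ty":-0.12,"tz":0,"twist":-0.33},{"tx":0,"ty":-0.24,"tz":0,"twist":-0.66},{"tx":-0.002,"ty":-0.356,"tz":0.03,"twist":-1},{"tx":-0.002,"ty":-0.356,"tz":0.03,"twist":-1}]' 0.45
python3 -m handwheel '[{"tx":0,"ty":0,"tz":0,"twist":-0.33},{"tx":0,"ty":0,"tz":0,"twist":-0.66},{"tx":0,"ty":0,"tz":0,"twist":-1},{"tx":0,"ty":0,"tz":0,"twist":-1}]'
python3 -m handwheel '[{"tx":0,"ty":0,"tz":0,"twist":-0.33},{"tx":0,"ty":0,"tz":0,"twist":-0.66},{"tx":0,"ty":0,"tz":0,"twist":-1},{"tx":0,"ty":0,"tz":0,"twist":-1}]'
python3 -c "
from h import *
go([*O,90],B)
cv2.imwrite('pics/w7.png',viewer.snapshot('wrist')[:,:,::-1])
for y in (-27,0,27): print(proj('wrist',[*(O+y*by),77]))"
```

```text
time_s: 14.85
tcp_pos: [590.2, -26.6, 149.5]
eef_rot: [0.957, 0.29, 0.002, 0.005]
force: [-1.0, -0.1, 0.7]
grip_width: 38.4
time_s: 15.35
tcp_pos: [590.0, -27.5, 148.9]
eef_rot: [0.85, 0.526, 0.0, 0.005]
force: [-0.3, -0.1, -0.1]
grip_width: 38.7
time_s: 15.85
tcp_pos: [589.8, -28.0, 148.6]
eef_rot: [0.687, 0.726, -0.001, 0.005]
force: [0.0, 0.6, -0.5]
grip_width: 38.2
t 15.85 tcp [589.8 -28.  148.6] yaw 0.055 tilt [ 0.005 -0.008 -1.   ] j [-0.16  0.43  1.63 -0.01  1.08 -0.21] F [ 0.   0.6 -0.5] w 38.2
GO tx -0.001 ty 0.010 tz 0.235 twist -0.02 (or 5.98)
[323.76177331 243.10990827]
[323.53198872 212.13841721]
[323.27923213 178.60845125]
```

View pics/w7.png

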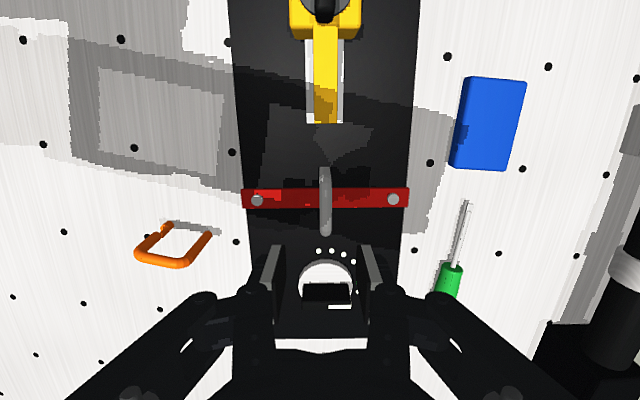

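```bash
python3 -c "
from h import *
for x in (-60,60): print(proj('wrist',[*(O+x*bx),45]))
t=cv2.cvtColor(cv2.imread('pics/t4.png'),cv2.COLOR_BGR2GRAY)
for y in (-27,27): u=proj('top',[*(O+y*by),77]); print((u-[205,175])*4.4)
go([*O,90],B)"
```

```text
[255.1356786  199.49627043]
[390.73828771 197.93237938]
[460.69306936 190.07868566]
[351.7631366 195.4014572]
t 15.9 tcp [589.9 -27.9 148.7] yaw 0.054 tilt [ 0.005 -0.008 -1.   ] j [-0.16  0.43  1.63 -0.01  1.08 -0.21] F [0.4 0.6 1. ] w 38.2
GO tx -0.001 ty 0.010 tz 0.235 twist -0.02 (or 5.98)
```

Strap screws at (257,200) and (393,199) match the projection within 2 px, and the shackle bar lies at x≈325 between the pads. Descending.

```bash
python3 -m handwheel '[{"tx":0,"ty":0.01,"tz":0.08,"twist":-0.02},{"tx":0,"ty":0.01,"tz":0.16,"twist":-0.02},{"tx":0,"ty":0.01,"tz":0.235,"twist":-0.02},{"tx":0,"ty":0.01,"tz":0.235,"twist":-0.02},{"tx":0,"ty":0.01,"tz":0.235,"twist":-0.02}]'
python3 -c "
from h import *
go([*O,56],B)
cv2.imwrite('pics/w8.png',viewer.snapshot('wrist')[:,:,::-1])"
```

```text
time_s: 16.52
tcp_pos: [593.1, -28.5, 90.5]
eef_rot: [0.685, 0.729, -0.001, 0.005]
force: [-0.0, -1.0, 0.0]
grip_width: 38.3
t 16.52 tcp [593.1 -28.5  90.5] yaw 0.062 tilt [ 0.006 -0.009 -1.   ] j [-0.16  0.5   1.67 -0.01  0.96 -0.22] F [-0. -1.  0.] w 38.3
GO tx 0.001 ty -0.003 tz 0.138 twist -0.00 (or 6.00)
```

View pics/w8.png

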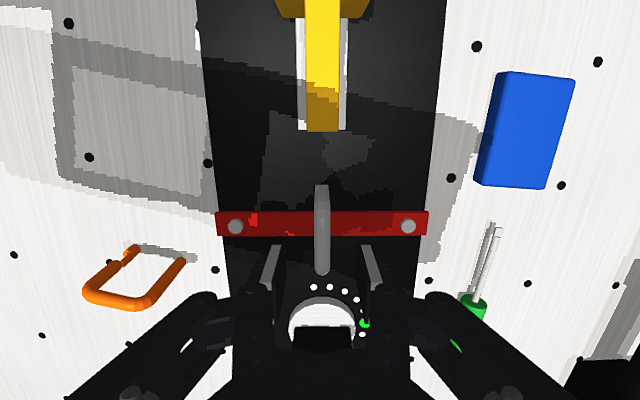

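```bash
python3 -m handwheel '[{"tx":0,"ty":-0.002,"tz":0.05,"twist":0},{"tx":0,"ty":-0.002,"tz":0.1,"twist":0},{"tx":0.001,"ty":-0.002,"tz":0.136,"twist":0},{"tx":0.001,"ty":-0.002,"tz":0.136,"twist":0},{"tx":0.001,"ty":-0.002,"tz":0.136,"twist":0}]'
python3 -m handwheel '[{"tx":0,"ty":0,"tz":0,"twist":0},{"tx":0,"ty":0,"tz":0,"twist":0},{"tx":0,"ty":0,"tz":0,"twist":0},{"tx":0,"ty":0,"tz":0,"twist":0},{"tx":0,"ty":0,"tz":0,"twist":0}]' 0 50
python3 -c "
from h import *
go([*O,100],B)
cv2.imwrite('pics/w9.png',viewer.snapshot('wrist')[:,:,::-1])"
```

```text
time_s: 17.2
tcp_pos: [593.2, -28.6, 56.7]
eef_rot: [0.685, 0.729, -0.001, 0.005]
force: [0.3, -0.3, 0.7]
grip_width: 38.4
time_s: 17.82
tcp_pos: [593.7, -28.6, 57.2]
eef_rot: [0.685, 0.729, -0.001, 0.006]
force: [-0.5, 0.9, 5.9]
grip_width: 8.9
t 17.82 tcp [593.7 -28.6  57.2] yaw 0.063 tilt [ 0.008 -0.009 -1.   ] j [-0.16  0.55  1.7  -0.01  0.89 -0.22] F [-0.5  0.9  5.9] w 8.9
GO tx -0.001 ty -0.003 tz -0.171 twist -0.00 (or 6.00)
```

View pics/w9.png

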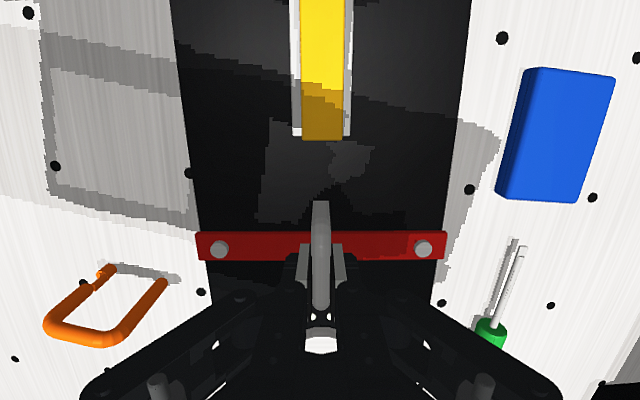

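```bash
python3 -m handwheel '[{"tx":0,"ty":0,"tz":-0.02,"twist":0},{"tx":0,"ty":0,"tz":-0.05,"twist":0},{"tx":0,"ty":0,"tz":-0.08,"twist":0},{"tx":0,"ty":0,"tz":-0.11,"twist":0},{"tx":0,"ty":0.001,"tz":-0.14,"twist":0},{"tx":0,"ty":0.001,"tz":-0.17,"twist":0},{"tx":0,"ty":0.001,"tz":-0.2,"twist":0},{"tx":0,"ty":0.001,"tz":-0.2,"twist":0}]'
python3 -c "
from h import *
go([*O,100],B)
cv2.imwrite('pics/w10.png',viewer.snapshot('wrist')[:,:,::-1])"
```

```text
time_s: 18.88
tcp_pos: [594.1, -28.3, 108.0]
eef_rot: [0.685, 0.729, -0.0, 0.006]
force: [-0.3, 0.6, -2.4]
grip_width: 8.9
t 18.88 tcp [594.1 -28.3 108. ] yaw 0.063 tilt [ 0.009 -0.009 -1.   ] j [-0.16  0.48  1.66 -0.01  0.99 -0.22] F [-0.3  0.6 -2.4] w 8.9
GO tx -0.001 ty -0.006 tz 0.032 twist -0.00 (or 6.00)
```

View pics/w10.png

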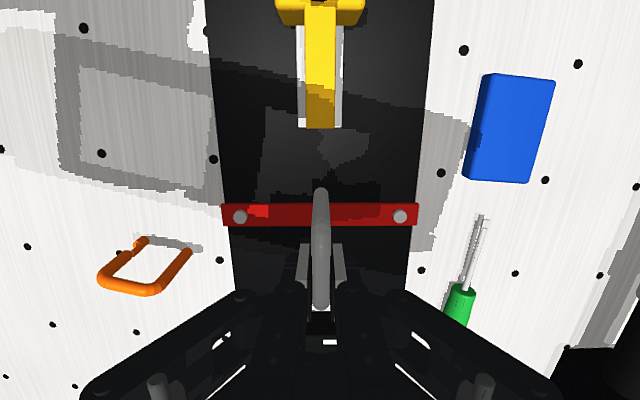

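The shackle came up with the gripper, with small forces. Raising it to about 145 mm above where it sat, then holding still.

```bash
python3 -m handwheel '[{"tx":0,"ty":0,"tz":-0.06,"twist":0},{"tx":0,"ty":0,"tz":-0.12,"twist":0},{"tx":0,"ty":0,"tz":-0.2,"twist":0},{"tx":0,"ty":0,"tz":-0.28,"twist":0},{"tx":0,"ty":0,"tz":-0.34,"twist":0},{"tx":0,"ty":0,"tz":-0.38,"twist":0},{"tx":0,"ty":0,"tz":-0.38,"twist":0},{"tx":0,"ty":0,"tz":-0.38,"twist":0},{"tx":0,"ty":0,"tz":-0.38,"twist":0},{"tx":0,"ty":0,"tz":-0.38,"twist":0}]'
python3 -c "
from h import *
go([*O,200],B)
print(telemetry.get_obs()['qd'])
cv2.imwrite('pics/w11.png',viewer.snapshot('wrist')[:,:,::-1])
cv2.imwrite('pics/s11.png',cv2.resize(viewer.snapshot('scene')[110:310,190:450,::-1],None,fx=3,fy=3))
cv2.imwrite('pics/t11.png',viewer.snapshot('top')[:,:,::-1])"
```

```text
time_s: 20.18
tcp_pos: [592.7, -27.3, 201.9]
eef_rot: [0.685, 0.729, -0.001, 0.006]
force: [0.2, 0.8, -1.8]
grip_width: 9.0
t 20.18 tcp [592.7 -27.3 201.9] yaw 0.063 tilt [ 0.007 -0.009 -1.   ] j [-0.16  0.37  1.57 -0.01  1.19 -0.22] F [ 0.2  0.8 -1.8] w 9.0
GO tx -0.005 ty -0.001 tz 0.008 twist -0.00 (or 6.00)
[-0.00140179 -0.00252406 -0.00371423 -0.00052617  0.00031528  0.00129415]
```

View pics/s11.png

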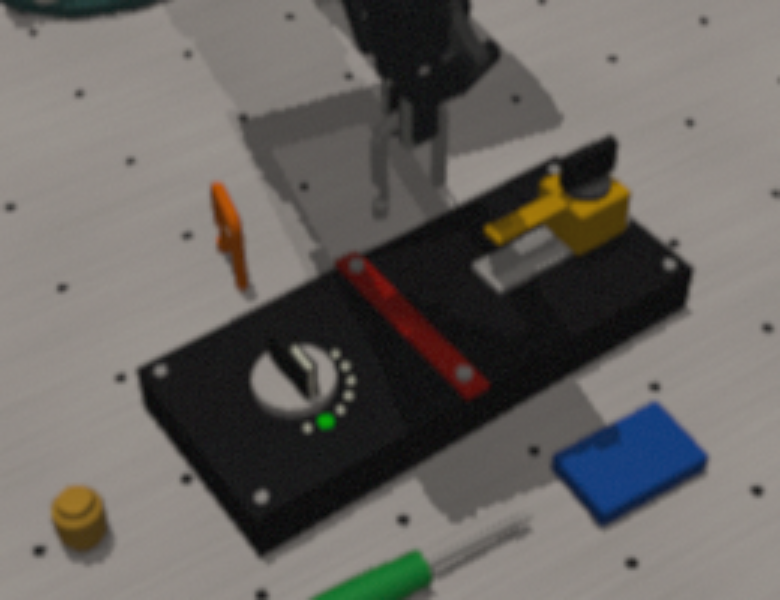

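View pics/w11.png

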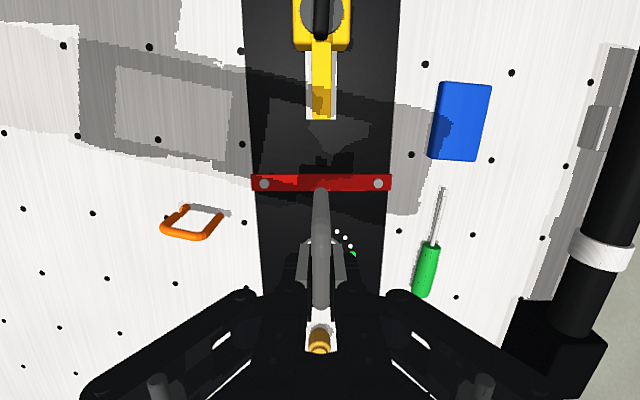

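View pics/t11.png

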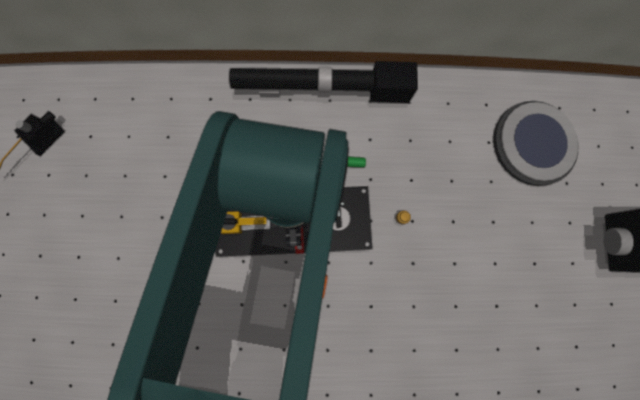

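```bash
python3 -c "
from h import *
p=plane('scene',(190+490/3,110+232/3),84)[:2]-O; print(p@bx,p@by,'home was',(np.array([592.2,-25.6])-O)@by)
o=telemetry.get_obs(); print(o['time_s'],o['force'],o['grip_width'])
from cell import workorder; print(workorder.job_done())"
```

```text
-1.4549752059154262 69.23495349550875 home was 3.019585002890357
20.325 [-0.08765353  0.64863851 -2.10960664] 8.8227545599459
the job is handed in; nothing more can be done
None
```

The steps were done in the order asked, and I handed the job in at 20.3 s of the 58 s allowed; no verdict came back.

- **Clamp knob and keeper:** I turned the knob about 86° counter-clockwise, then slid the keeper back until it met its end stop, using the knob as the handle. The last picture puts the tongue tip about 66 mm back from home, against a 65 mm stop and a few mm of picture error.
- **Dial:** It started four clicks counter-clockwise of green. I turned it clockwise onto the green mark and released it, and the pictures show the pointer still on green.
- **Shackle:** I pulled the steel shackle straight up and it is held about 145 mm above where it sat, gripped at 9 mm jaw opening. The tool is within 1° of vertical, the arm is still, and the only load on the wrist is about 2 N.
- **Nearby things:** The objective, needle case, screwdriver and orange look-alike appear unmoved, judged by eye in the pictures.

The one disagreement was in the wrist view, where the shackle bar appeared about 9 pixels (several mm) off its projected place along its length. I took this as harmless because the bar was centred between the pads, and the lift went cleanly.

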